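# Find the hidden catch of the trash hatch

### The job

The lid of the trash hatch in the steel ledge is kept shut by a hidden catch: one of the four identical dark square inlays in the strip beside the lid gives way when pressed, the other three are solid. Feel across the inlays with the closed fingertips, press the one that gives fully home so that the lid pops up and stays ajar, then draw the fingers clear. Do not shift or lift the stone molcajete, the wooden pestle or the mixing bowl.

Things in the scene. Friction and masses are not known exactly. Their poses are not given: they have to be found in the camera images.
- unit: The fixed trash-hatch unit: an aluminium deck 260 mm (its x) by 300 mm (its y) and 24 mm high on the ledge. Origin: centre of its underside, at ledge height; z is up, its -x side faces roughly towards the robot. The strip nearest the robot (x from -130 to -40 mm) has four square wells 52 mm wide in a row along y, each filled by a dark steel inlay 50 mm square whose top lies 22 mm above the ledge (2 mm below the deck face). The lid (146 by 256 mm) lies flush behind the strip.
- inlay0 (a point): Centre of the top face of the first inlay counted along the unit's y (from its -y end, the robot's right); axes as the unit's. A point of the unit: it does not move when an inlay is pressed. Which of the four inlays is the catch changes from start to start and cannot be seen.
- inlay1 (a point): Centre of the top face of the second inlay counted along the unit's y (from its -y end, the robot's right); axes as the unit's. A point of the unit: it does not move when an inlay is pressed. Which of the four inlays is the catch changes from start to start and cannot be seen.
- inlay2 (a point): Centre of the top face of the third inlay counted along the unit's y (from its -y end, the robot's right); axes as the unit's. A point of the unit: it does not move when an inlay is pressed. Which of the four inlays is the catch changes from start to start and cannot be seen.
- inlay3 (a point): Centre of the top face of the fourth inlay counted along the unit's y (from its -y end, the robot's right); axes as the unit's. A point of the unit: it does not move when an inlay is pressed. Which of the four inlays is the catch changes from start to start and cannot be seen.
- catch (a joint): How far the catch inlay is pressed in (m): 0 at rest, 0.010 fully home (its top then 12 mm above the ledge). It resists with about 3 N of friction plus slight damping, has no return spring and stays where it is pushed. The three other inlays are rigid.
- lid (a joint): Opening angle of the hatch lid (rad): 0 shut, 0.35 with the catch fully home. Linked to the catch (0.035 rad for each mm), hinged along its edge next to the inlay strip; the edge farthest from the robot rises and bares the yellow floor of the hatch, to about 50 mm above the deck face. The catch holds it where it is; pushing it down would push the catch out again.
- lid_edge (a point): Middle of the lid's free edge (farthest from the inlay strip), on its top face.
- molcajete: Bystander: a dark stone mortar on three feet, 190 mm across, 115 mm high, 3.2 kg, loose. Origin: centre of its underside.
- bowl: Bystander: a loose aluminium mixing bowl, 210 mm across, 85 mm high. Origin: centre of its underside.
- pestle: Bystander: a loose wooden pestle lying along its own y, 180 mm long, 44 mm thick at both ends, on the ledge between the robot and the hatch. Origin: below its middle, at ledge height.

How it is judged:
By the outcome, as a careful person would: the job done as asked, in the order asked, and still so for the second after the job is handed in, with the robot touching nothing.
It also fails if it takes over 48 s, if anything falls off the work surface, if the arm or the gripper's body presses on something with over 40 N, if the wrist force passes 120 N, or if a joint passes its speed limit or range.

### The arm

A 6-joint arm with a two-finger parallel gripper is mounted at the origin on the work surface. World frame = base frame: x ahead of the robot, y to its left, z up, the work surface at z = 0. Lengths are in m, angles in rad, forces in N, time in s.
With the tool pointing down it reaches from about 0.275 to 0.825 m from the base axis. Payload 4.9 kg.
Tool frame: the origin (TCP) lies on the mounting face of the last link; the fingertips stand 173 mm ahead of it and the grasp point (between the pads) lies 155 mm ahead of it; z points along the fingers, x is the direction in which the jaws open and shut, and the axes are right-handed (so a half turn about z gives the same grasp; the last joint's range is limited). The gripper opens to 85 mm and grips with 20 to 120 N. Pads are 22 mm wide; open, the fingers measure 114 mm over their backs; the gripper's body (76 mm by 85 mm) begins 54 mm behind the grasp point. The pads swing forward as they close: fully open they stand 13 mm farther back than shut.
Start: joints at [-1.452, 0.326, -0.193, 1.052, 0, 1.437], TCP at [0.138, -0.533, 0.405] pointing down, gripper open.
Joint ranges: [-2.65, 2.65], [-0.97, 1.79], [-1.3, 1.35], [-1.93, 2.1], [-1.47, 1.37], [-3.14, 3.14]. Speed limits (rad/s): [2.57, 2.57, 3.14, 3.14, 3.14, 3.14].

### API

Orientations are given as a unit quaternion [x, y, z, w].
In Python, from cell import robot, cams gives the robot as it stands.
- The arm moves only by the tool play_rows, never from a script. Its argument "plan" is a list of rows, each an object of numbers: "rx", "ry", "rz": the turn, a rotation vector about the world's x, y, z each as a share of 90 degrees, from -1 to 1; "x", "y", "z": the shift along the world's x, y, z each as a share of 600 mm, from -1 to 1; "claw": the finger opening in mm, from 0 to 85.4. A call has 1 to 8 rows; each row shifts and turns the commanded pose from where the row before left it; what a row does not reach is not made up. A row lasts 1/12 s, in which the tool goes at most 41.7 mm and 7.16 degrees, less where a joint would pass 70% of its speed; a pose out of reach is approached as far as the arm can. A call with a number of a shift or a turn outside -1 to 1 is refused whole. A call with a gripper value outside its range is refused whole. The fingers move at their own pace and stop on an object; "force" is the grip in N (left out, the last holds). Time passes only in rows, so rows that do not move let the fingers close. It gives the time, the measured TCP pose, the force and the opening at its end, in the units of the state.
- robot.read_state(): the state, without advancing time (a new reading comes with each control period).
- cams.camera(name): name is "scene" or "side" or "wrist"; returns a dict with "color" (420x560x3 uint8, red, green, blue), "range_z" (420x560 float32, m along the optical axis (not along the pixel's ray), 0 where there is no reading), "fx", "fy", "cx", "cy" (pixels), "k1" (the pictures are not rectified: a ray, as slopes to the right and down, at radius r is drawn at 1 + k1 r^2 times it, then the intrinsics apply), "camera_from_world" (4x4, takes a point from world to camera coordinates); the wrist camera has in their place "tool_from_camera" (4x4, takes a point from camera to tool coordinates, whose origin is the TCP and whose axes are the tool frame's). Camera axes: x right, y down, z forward; pixel columns grow to the right and rows downward; lengths in m; the calibration is good to about 2 mm. A picture is of the moment at which its call begins: read the wrist's pose just before it.
- robot.close_job(): hands the job in, once; it reports no verdict.
The state is a dict: "time": time; "joint_pos": joint angles; "qvel": joint speeds; "joint_efforts": joint torques, N m; "tool_pos": TCP position; "tcp_rot": TCP orientation; "ft_force": force on the tool from outside, world axes, zero at the start; "moment": the same for the moment, N m; "finger_gap": finger opening in m.
Only numpy, scipy, OpenCV 4.12 (cv2) and the standard library are available. Lean on these libraries where they do the work, as an engineer would, in place of code of your own. Each camera call takes 0.05 s, during which the arm holds its last target.

## Working session

There is one attempt and no reset: what is moved stays moved. The work goes in short steps, Python scripts to look and compute and a tool call to move; the robot and the scene stay as the last step left them, time stands still between calls to the robot, and variables do not carry over. Pictures are saved under pics/ and viewed, and the job is handed in when it is done.

Besides the shell and the picture viewer there is one more tool, called in YAML: its name, and indented under it one key for each argument. play_rows: Moves the arm, as the interface text tells. Shift numbers are shares of 600 mm and turn numbers shares of 90 degrees, none past 1 either way. Its arguments: {"type":"object","properties":{"plan":{"type":"array","items":{"type":"object","properties":{"rx":{"type":"number","minimum":-1,"maximum":1},"ry":{"type":"number","minimum":-1,"maximum":1},"rz":{"type":"number","minimum":-1,"maximum":1},"x":{"type":"number","minimum":-1,"maximum":1},"y":{"type":"number","minimum":-1,"maximum":1},"z":{"type":"number","minimum":-1,"maximum":1},"claw":{"type":"number"}}}},"force":{"type":"number"}},"required":["plan"]}

```bash
ls; mkdir -p pics; python3 - <<'E'
from cell import robot, cams
import cv2,numpy as np,pickle
s=robot.read_state(); print(s)
for n in ["scene","side"]:
    c=cams.camera(n); pickle.dump(c,open(f"{n}0.pkl","wb"))
    cv2.imwrite(f"pics/{n}0.png",c["color"][:,:,::-1]); print({k:v for k,v in c.items() if k not in("color","range_z")})
E
```

```text
pics
{'time': 0.0, 'joint_pos': array([-1.45219623e+00,  3.26924372e-01, -1.93576383e-01,  1.05203137e+00,
       -8.44944257e-07,  1.43660392e+00]), 'qvel': array([ 1.08649962e-03, -8.10308558e-04,  4.52806837e-04, -9.26447418e-05,
        7.15085955e-05,  2.88795065e-04]), 'joint_efforts': array([-2.19118692e-04, -4.43403339e+01,  2.62438488e+01,  1.55514252e-02,
       -1.55592249e-05,  6.18306046e-07]), 'tool_pos': array([ 0.13754006, -0.53222441,  0.40391507]), 'tcp_rot': array([ 7.90603484e-01, -6.12327835e-01, -6.09195323e-04, -6.18166742e-04]), 'ft_force': array([0.76207124, 0.32745107, 1.03064624]), 'moment': array([ 0.03830716, -0.01464741, -0.07000469]), 'finger_gap': 0.08544214530941814}
{'fx': 470.85759553454193, 'fy': 470.85759553454193, 'cx': 276.7638430654101, 'cy': 209.21316014675557, 'k1': -0.12130560618077339, 'camera_from_world': array([[-0.70480382,  0.70939362, -0.00350334,  0.38963619],
       [ 0.5633409 ,  0.55668094, -0.61053531, -0.2818288 ],
       [-0.43115961, -0.4322812 , -0.79198129,  1.58331038],
       [ 0.        ,  0.        ,  0.        ,  1.        ]])}
{'fx': 534.039490378502, 'fy': 534.039490378502, 'cx': 270.9464921350705, 'cy': 219.20077152664686, 'k1': -0.17887970413312437, 'camera_from_world': array([[-0.96292632, -0.26974044, -0.00360415,  0.56790085],
       [-0.14284465,  0.52117305, -0.84141194,  0.12759427],
       [ 0.22884122, -0.80970287, -0.54038223,  1.46503602],
       [ 0.        ,  0.        ,  0.        ,  1.        ]])}
```

View pics/scene0.png

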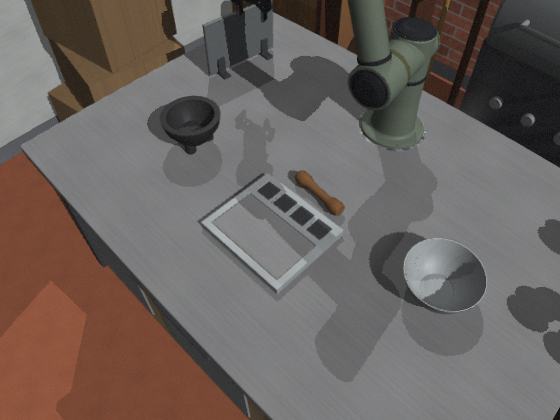

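View pics/side0.png

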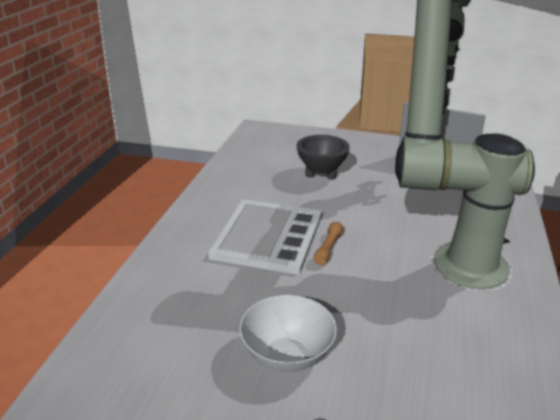

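The scene picture shows four dark inlays at about (269,190), (285,203), (301,216) and (319,229). The pestle is at (320,192), the bowl at (445,275) and the molcajete at (190,120). Next I'll turn these into positions from both cameras.

```bash
cat > h.py <<'E'
import numpy as np,cv2,pickle
def cloud(c,T=None):
    h,w=c["range_z"].shape
    u,v=np.meshgrid(np.arange(w),np.arange(h))
    K=np.array([[c["fx"],0,c["cx"]],[0,c["fy"],c["cy"]],[0,0,1.]])
    p=np.stack([u,v],-1).reshape(-1,1,2).astype(float)
    r=cv2.undistortPointsIter(p,K,np.array([c["k1"],0,0,0,0.]),None,None,(3,50,1e-10)).reshape(h,w,2)
    z=c["range_z"]; P=np.dstack([r*z[...,None],z])
    T=np.linalg.inv(c["camera_from_world"]) if T is None else T
    return P@T[:3,:3].T+T[:3,3]
E
python3 - <<'E'
from h import *
for n,seeds,extra in [("scene",[(269,190),(285,203),(301,216),(319,229)],{"pestle":(320,192),"pA":(303,178),"pB":(337,207),"table":(250,300)}),("side",[(303,217),(299,229),(294,242),(288,255)],{"pestle":(330,243),"table":(150,300)})]:
    c=pickle.load(open(n+"0.pkl","rb")); P=cloud(c); g=c["color"].mean(2)
    print(n)
    m=(g<75).astype(np.uint8)
    nl,lab,st,ce=cv2.connectedComponentsWithStats(m,connectivity=4)
    C=[]
    for s in seeds:
        l=lab[s[1],s[0]]; 
        q=P[lab==l]; q=q[np.isfinite(q).all(1)&(c["range_z"][lab==l]>0)]
        print(s,g[s[1],s[0]],st[l],np.round(ce[l],1),np.round(np.mean(q,0),4),np.round(np.median(q,0),4)); C.append(np.mean(q,0))
    C=np.array(C); d=C[3]-C[0]; print("yaw deg of unit y",np.degrees(np.arctan2(-d[0],d[1])),np.linalg.norm(np.diff(C,axis=0),axis=1),C.mean(0))
    for k,s in extra.items(): print(k,np.round(P[s[1],s[0]],4))
    # objects above table
    X=P.reshape(-1,3)
    col=c["color"].reshape(-1,3).astype(int)
    ok=(X[:,2]>.008)&(X[:,2]<.06)&(col[:,0]>col[:,2]+40)&(X[:,0]>.2)&(X[:,0]<.8)&(abs(X[:,1])<.5)
    print("pestle",ok.sum(),X[ok].min(0),X[ok].max(0))
E
```

```text
scene
(269, 190) 52.666666666666664 [258 182  22  18 209] [268.5 190.2] [ 0.505  -0.0816  0.0214] [ 0.5049 -0.0819  0.0214]
(285, 203) 48.666666666666664 [274 194  23  18 223] [284.6 202.7] [ 0.5051 -0.0155  0.0213] [ 0.5058 -0.0148  0.0212]
(301, 216) 49.0 [290 207  24  18 239] [301.4 215.5] [0.5052 0.0506 0.0215] [0.5053 0.0506 0.0217]
(319, 229) 52.333333333333336 [307 220  24  19 255] [318.7 229.1] [0.5058 0.1162 0.0216] [0.5064 0.1164 0.0216]
yaw deg of unit y -0.2473187332269298 [0.06609225 0.0661035  0.06555537] [0.50525561 0.01744329 0.02144307]
pestle [0.4127 0.0374 0.0349]
pA [ 0.4119 -0.0308  0.0411]
pB [0.4228 0.11   0.0391]
table [ 0.7805  0.1302 -0.0008]
pestle 502 [ 0.38674343 -0.06100221  0.00860417] [0.43628985 0.1197701  0.04618909]
side
(303, 217) 64.66666666666667 [296 215  15   6  66] [303.5 217.4] [ 0.5088 -0.081   0.0217] [ 0.5091 -0.0814  0.0216]
(299, 229) 63.333333333333336 [291 226  15   7  76] [298.3 228.8] [ 0.5098 -0.016   0.0215] [ 0.5097 -0.0158  0.0211]
(294, 242) 65.0 [285 238  16   7  87] [292.9 241.1] [0.5101 0.0504 0.0217] [0.51   0.0495 0.0218]
(288, 255) 64.33333333333333 [279 251  16   8  92] [286.6 254.3] [0.5123 0.1161 0.0213] [0.5123 0.1171 0.0213]
yaw deg of unit y -1.006895790550598 [0.06494096 0.06644379 0.06574429] [0.51026654 0.01738783 0.02154897]
pestle [0.4043 0.0419 0.0289]
table [ 0.8093  0.3687 -0.0042]
pestle 471 [ 0.38314356 -0.05026504  0.00931225] [0.43549245 0.12415638 0.04763895]
```

Both cameras agree: the inlays are at x≈0.507, y≈-0.081, -0.015, 0.050 and 0.116, with tops at 21.5 mm against the stated 22. I'll close the fingers, turn about 75° to stay clear of the joint 6 limit, and move above inlay0.

play_rows:
  plan:
    - {"x": 0.038, "y": 0.047, "rz": 0.0525, "claw": 0}
    - {"x": 0.038, "y": 0.047, "rz": 0.0525, "claw": 0}
    - {"x": 0.038, "y": 0.047, "rz": 0.0525, "claw": 0}
    - {"x": 0.038, "y": 0.047, "rz": 0.0525, "claw": 0}
    - {"x": 0.038, "y": 0.047, "rz": 0.0525, "claw": 0}
    - {"x": 0.038, "y": 0.047, "rz": 0.0525, "claw": 0}
    - {"x": 0.038, "y": 0.047, "rz": 0.0525, "claw": 0}
    - {"x": 0.038, "y": 0.047, "rz": 0.0525, "claw": 0}
  force: 40

```text
$.plan[0]: bad value
```

play_rows:
  plan:
    - {"x": 0.038, "y": 0.047, "rz": 0.0525, "claw": 0}
    - {"x": 0.038, "y": 0.047, "rz": 0.0525, "claw": 0}
    - {"x": 0.038, "y": 0.047, "rz": 0.0525, "claw": 0}
    - {"x": 0.038, "y": 0.047, "rz": 0.0525, "claw": 0}
    - {"x": 0.038, "y": 0.047, "rz": 0.0525, "claw": 0}
    - {"x": 0.038, "y": 0.047, "rz": 0.0525, "claw": 0}
    - {"x": 0.038, "y": 0.047, "rz": 0.0525, "claw": 0}
    - {"x": 0.038, "y": 0.047, "rz": 0.0525, "claw": 0}

```text
$.plan[0]: bad value
```

play_rows:
  plan:
    - {"claw": 0}
    - {"claw": 0}

```text
$.plan[0]: bad value
```

All three calls were refused and nothing moved. I'll try again with every field given.

play_rows:
  plan:
    - {"x": 0.038, "y": 0.047, "z": 0, "rx": 0, "ry": 0, "rz": 0.0525, "claw": 0}
  force: 40

```text
time: 0.18
tool_pos: [0.1583, -0.5075, 0.4041]
tcp_rot: [0.814, -0.581, 0.0, 0.002]
ft_force: [0.3, -0.9, 0.9]
finger_gap: 0.0753
```

play_rows:
  plan:
    - {"x": 0.038, "y": 0.047, "z": 0, "rx": 0, "ry": 0, "rz": 0.0525, "claw": 0}
    - {"x": 0.038, "y": 0.047, "z": 0, "rx": 0, "ry": 0, "rz": 0.0525, "claw": 0}
    - {"x": 0.038, "y": 0.047, "z": 0, "rx": 0, "ry": 0, "rz": 0.0525, "claw": 0}
    - {"x": 0.038, "y": 0.047, "z": 0, "rx": 0, "ry": 0, "rz": 0.0525, "claw": 0}
    - {"x": 0.038, "y": 0.047, "z": 0, "rx": 0, "ry": 0, "rz": 0.0525, "claw": 0}
    - {"x": 0.038, "y": 0.047, "z": 0, "rx": 0, "ry": 0, "rz": 0.0525, "claw": 0}
    - {"x": 0.038, "y": 0.047, "z": 0, "rx": 0, "ry": 0, "rz": 0.0525, "claw": 0}
    - {"x": 0.038, "y": 0.047, "z": 0, "rx": 0, "ry": 0, "rz": 0.0525, "claw": 0}

```text
time: 0.85
tool_pos: [0.3434, -0.2771, 0.4045]
tcp_rot: [0.959, -0.282, -0.0, -0.0]
ft_force: [0.0, -0.1, 0.4]
finger_gap: -0.0001
```

play_rows:
  plan:
    - {"x": 0.038, "y": 0.047, "z": 0, "rx": 0, "ry": 0, "rz": 0.0525, "claw": 0}
    - {"x": 0.038, "y": 0.047, "z": 0, "rx": 0, "ry": 0, "rz": 0.0525, "claw": 0}
    - {"x": 0.038, "y": 0.047, "z": 0, "rx": 0, "ry": 0, "rz": 0.0525, "claw": 0}
    - {"x": 0.038, "y": 0.047, "z": 0, "rx": 0, "ry": 0, "rz": 0.0525, "claw": 0}
    - {"x": 0.038, "y": 0.047, "z": 0, "rx": 0, "ry": 0, "rz": 0.0525, "claw": 0}
    - {"x": 0.038, "y": 0.047, "z": 0, "rx": 0, "ry": 0, "rz": 0.0525, "claw": 0}
    - {"x": 0, "y": 0, "z": 0, "rx": 0, "ry": 0, "rz": 0, "claw": 0}
    - {"x": 0, "y": 0, "z": 0, "rx": 0, "ry": 0, "rz": 0, "claw": 0}

```text
time: 1.52
tool_pos: [0.4802, -0.108, 0.4042]
tcp_rot: [0.999, -0.039, -0.001, -0.0]
ft_force: [-0.5, -1.1, 0.9]
finger_gap: -0.0004
```

play_rows:
  plan:
    - {"x": 0.045, "y": 0.045, "z": 0, "rx": 0, "ry": 0, "rz": 0.05, "claw": 0}
    - {"x": 0, "y": 0, "z": -0.06, "rx": 0, "ry": 0, "rz": 0, "claw": 0}
    - {"x": 0, "y": 0, "z": -0.06, "rx": 0, "ry": 0, "rz": 0, "claw": 0}
    - {"x": 0, "y": 0, "z": -0.06, "rx": 0, "ry": 0, "rz": 0, "claw": 0}
    - {"x": 0, "y": 0, "z": -0.06, "rx": 0, "ry": 0, "rz": 0, "claw": 0}
    - {"x": 0, "y": 0, "z": -0.06, "rx": 0, "ry": 0, "rz": 0, "claw": 0}
    - {"x": 0, "y": 0, "z": 0, "rx": 0, "ry": 0, "rz": 0, "claw": 0}
    - {"x": 0, "y": 0, "z": 0, "rx": 0, "ry": 0, "rz": 0, "claw": 0}

```text
time: 2.18
tool_pos: [0.505, -0.0832, 0.2235]
tcp_rot: [1.0, -0.002, -0.003, -0.001]
ft_force: [0.5, 0.6, 1.0]
finger_gap: 0.0001
```

```bash
python3 - <<'E'
from cell import robot, cams
from h import *
from scipy.spatial.transform import Rotation as R
s=robot.read_state(); print(s["tool_pos"],s["ft_force"],s["joint_pos"])
c=cams.camera("wrist"); w=c["color"]; T=np.eye(4);T[:3,:3]=R.from_quat(s["tcp_rot"]).as_matrix();T[:3,3]=s["tool_pos"]
P=cloud(c,T@c["tool_from_camera"]); np.save("w1.npy",P)
d=cams.camera("scene")["color"]
cv2.imwrite("pics/w1.png",w[:,:,::-1]); cv2.imwrite("pics/s1.png",cv2.resize(d[120:320,170:450,::-1],None,fx=2.8,fy=2.8))
E
```

```text
[ 0.50495657 -0.08317954  0.22351348] [0.45654255 0.56467953 1.04516797] [-3.07504109e-01  4.59670259e-01 -5.20174922e-01  5.96294285e-01
 -2.85033352e-04  1.26793076e+00]
```

View pics/s1.png

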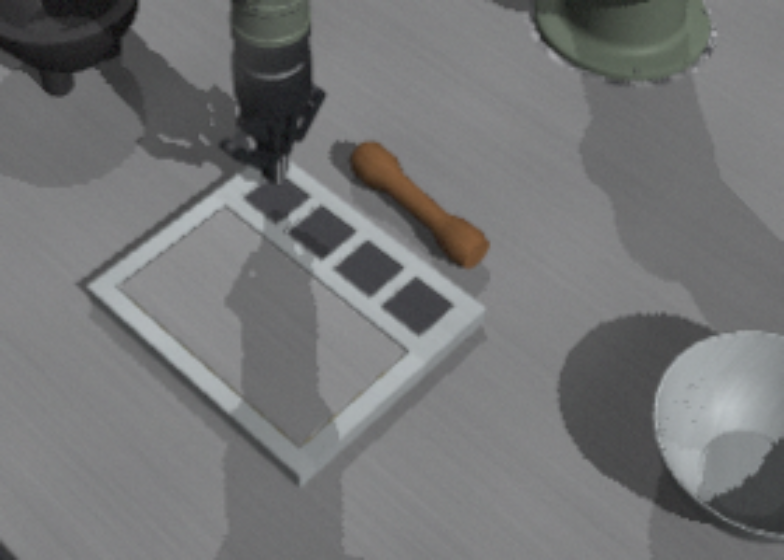

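View pics/w1.png

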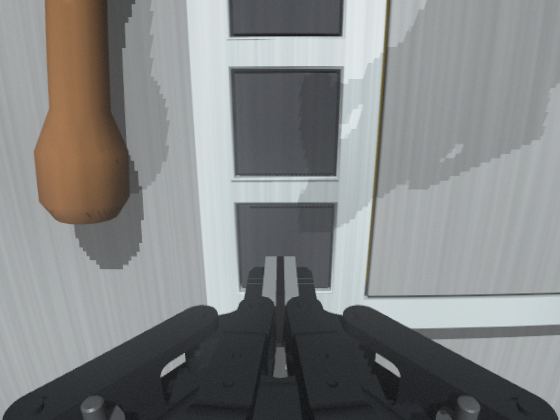

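The fingertips are centred on inlay0 in both pictures: wrist (282,265), scene crop (282,180). Now a slow feel, going down to about 1 mm above the inlay and then in 1 mm steps.

play_rows:
  plan:
    - {"x": 0.002, "y": 0.003, "z": -0.02, "rx": 0, "ry": 0, "rz": 0, "claw": 0}
    - {"x": 0, "y": 0, "z": -0.015, "rx": 0, "ry": 0, "rz": 0, "claw": 0}
    - {"x": 0, "y": 0, "z": -0.008, "rx": 0, "ry": 0, "rz": 0, "claw": 0}
    - {"x": 0, "y": 0, "z": 0, "rx": 0, "ry": 0, "rz": 0, "claw": 0}
    - {"x": 0, "y": 0, "z": 0, "rx": 0, "ry": 0, "rz": 0, "claw": 0}

```text
time: 2.7
tool_pos: [0.5079, -0.0808, 0.1995]
tcp_rot: [1.0, -0.001, 0.0, 0.0]
ft_force: [0.1, -0.3, 0.7]
finger_gap: 0.0002
```

play_rows:
  plan:
    - {"x": 0, "y": 0, "z": -0.002, "rx": 0, "ry": 0, "rz": 0, "claw": 0}
    - {"x": 0, "y": 0, "z": -0.002, "rx": 0, "ry": 0, "rz": 0, "claw": 0}
    - {"x": 0, "y": 0, "z": 0, "rx": 0, "ry": 0, "rz": 0, "claw": 0}

```text
time: 2.95
tool_pos: [0.5078, -0.0807, 0.1966]
tcp_rot: [1.0, -0.001, 0.0, 0.0]
ft_force: [-0.5, -0.9, -0.4]
finger_gap: -0.0
```

play_rows:
  plan:
    - {"x": 0, "y": 0, "z": -0.002, "rx": 0, "ry": 0, "rz": 0, "claw": 0}
    - {"x": 0, "y": 0, "z": 0, "rx": 0, "ry": 0, "rz": 0, "claw": 0}

```text
time: 3.12
tool_pos: [0.508, -0.0808, 0.1955]
tcp_rot: [1.0, -0.001, 0.0, 0.0]
ft_force: [0.0, 0.4, 2.1]
finger_gap: 0.0001
```

play_rows:
  plan:
    - {"x": 0, "y": 0, "z": -0.002, "rx": 0, "ry": 0, "rz": 0, "claw": 0}
    - {"x": 0, "y": 0, "z": 0, "rx": 0, "ry": 0, "rz": 0, "claw": 0}

```text
time: 3.28
tool_pos: [0.5079, -0.0808, 0.1954]
tcp_rot: [1.0, -0.001, 0.0, 0.0]
ft_force: [-4.9, 0.8, 14.1]
finger_gap: 0.0003
```

play_rows:
  plan:
    - {"x": 0, "y": 0, "z": -0.001, "rx": 0, "ry": 0, "rz": 0, "claw": 0}
    - {"x": 0, "y": 0, "z": 0, "rx": 0, "ry": 0, "rz": 0, "claw": 0}

```text
time: 3.45
tool_pos: [0.5079, -0.0807, 0.1954]
tcp_rot: [1.0, -0.001, 0.001, 0.0]
ft_force: [-5.1, 1.4, 20.2]
finger_gap: -0.0
```

Inlay0 is rigid: 20 N and no travel, with contact at TCP z=0.1955. On to inlay1.

play_rows:
  plan:
    - {"x": 0, "y": 0, "z": 0.014, "rx": 0, "ry": 0, "rz": 0, "claw": 0}
    - {"x": 0, "y": 0.055, "z": 0, "rx": 0, "ry": 0, "rz": 0, "claw": 0}
    - {"x": 0, "y": 0.054, "z": 0, "rx": 0, "ry": 0, "rz": 0, "claw": 0}
    - {"x": 0, "y": 0, "z": -0.007, "rx": 0, "ry": 0, "rz": 0, "claw": 0}
    - {"x": 0, "y": 0, "z": -0.003, "rx": 0, "ry": 0, "rz": 0, "claw": 0}
    - {"x": 0, "y": 0, "z": 0, "rx": 0, "ry": 0, "rz": 0, "claw": 0}

```text
time: 3.95
tool_pos: [0.5077, -0.0152, 0.1956]
tcp_rot: [1.0, -0.001, -0.0, -0.0]
ft_force: [0.3, -0.8, -0.9]
finger_gap: 0.0002
```

play_rows:
  plan:
    - {"x": 0, "y": 0, "z": -0.002, "rx": 0, "ry": 0, "rz": 0, "claw": 0}
    - {"x": 0, "y": 0, "z": 0, "rx": 0, "ry": 0, "rz": 0, "claw": 0}

```text
time: 4.12
tool_pos: [0.5078, -0.0158, 0.1954]
tcp_rot: [1.0, -0.002, 0.0, -0.001]
ft_force: [-3.3, 3.3, 9.9]
finger_gap: 0.0
```

play_rows:
  plan:
    - {"x": 0, "y": 0, "z": -0.002, "rx": 0, "ry": 0, "rz": 0, "claw": 0}
    - {"x": 0, "y": 0, "z": 0, "rx": 0, "ry": 0, "rz": 0, "claw": 0}

```text
time: 4.28
tool_pos: [0.5078, -0.0159, 0.1954]
tcp_rot: [1.0, -0.002, 0.0, -0.001]
ft_force: [-6.4, 3.9, 21.8]
finger_gap: -0.0001
```

Inlay1 is rigid too, at 22 N with no travel. On to inlay2.

play_rows:
  plan:
    - {"x": 0, "y": 0, "z": 0.014, "rx": 0, "ry": 0, "rz": 0, "claw": 0}
    - {"x": 0, "y": 0.055, "z": 0, "rx": 0, "ry": 0, "rz": 0, "claw": 0}
    - {"x": 0, "y": 0.055, "z": 0, "rx": 0, "ry": 0, "rz": 0, "claw": 0}
    - {"x": 0, "y": 0, "z": -0.007, "rx": 0, "ry": 0, "rz": 0, "claw": 0}
    - {"x": 0, "y": 0, "z": -0.003, "rx": 0, "ry": 0, "rz": 0, "claw": 0}
    - {"x": 0, "y": 0, "z": 0, "rx": 0, "ry": 0, "rz": 0, "claw": 0}

```text
time: 4.78
tool_pos: [0.5079, 0.05, 0.1956]
tcp_rot: [1.0, -0.001, -0.0, 0.0]
ft_force: [0.7, 0.8, 0.2]
finger_gap: -0.0003
```

play_rows:
  plan:
    - {"x": 0, "y": 0, "z": -0.002, "rx": 0, "ry": 0, "rz": 0, "claw": 0}
    - {"x": 0, "y": 0, "z": 0, "rx": 0, "ry": 0, "rz": 0, "claw": 0}

```text
time: 4.95
tool_pos: [0.5079, 0.0496, 0.1955]
tcp_rot: [1.0, -0.002, 0.0, -0.0]
ft_force: [-3.3, 2.2, 9.4]
finger_gap: -0.0
```

play_rows:
  plan:
    - {"x": 0, "y": 0, "z": -0.002, "rx": 0, "ry": 0, "rz": 0, "claw": 0}
    - {"x": 0, "y": 0, "z": 0, "rx": 0, "ry": 0, "rz": 0, "claw": 0}

```text
time: 5.12
tool_pos: [0.5079, 0.0496, 0.1954]
tcp_rot: [1.0, -0.002, 0.0, -0.0]
ft_force: [-6.8, 2.2, 21.3]
finger_gap: 0.0001
```

Inlay2 is rigid as well, so it should be inlay3. I'll feel it to confirm before pressing.

play_rows:
  plan:
    - {"x": 0, "y": 0, "z": 0.014, "rx": 0, "ry": 0, "rz": 0, "claw": 0}
    - {"x": 0, "y": 0.055, "z": 0, "rx": 0, "ry": 0, "rz": 0, "claw": 0}
    - {"x": 0, "y": 0.055, "z": 0, "rx": 0, "ry": 0, "rz": 0, "claw": 0}
    - {"x": 0, "y": 0, "z": -0.007, "rx": 0, "ry": 0, "rz": 0, "claw": 0}
    - {"x": 0, "y": 0, "z": -0.003, "rx": 0, "ry": 0, "rz": 0, "claw": 0}
    - {"x": 0, "y": 0, "z": 0, "rx": 0, "ry": 0, "rz": 0, "claw": 0}

```text
time: 5.62
tool_pos: [0.5077, 0.1158, 0.1954]
tcp_rot: [1.0, -0.002, -0.0, 0.0]
ft_force: [-1.1, 1.0, -1.4]
finger_gap: -0.0002
```

play_rows:
  plan:
    - {"x": 0, "y": 0, "z": -0.002, "rx": 0, "ry": 0, "rz": 0, "claw": 0}
    - {"x": 0, "y": 0, "z": 0, "rx": 0, "ry": 0, "rz": 0, "claw": 0}

```text
time: 5.78
tool_pos: [0.5079, 0.1155, 0.1945]
tcp_rot: [1.0, -0.002, -0.0, 0.0]
ft_force: [0.4, -0.5, -0.3]
finger_gap: -0.0
```

play_rows:
  plan:
    - {"x": 0, "y": 0, "z": -0.002, "rx": 0, "ry": 0, "rz": 0, "claw": 0}
    - {"x": 0, "y": 0, "z": 0, "rx": 0, "ry": 0, "rz": 0, "claw": 0}

```text
time: 5.95
tool_pos: [0.5079, 0.1158, 0.1934]
tcp_rot: [1.0, -0.002, -0.0, 0.0]
ft_force: [0.5, 0.5, 0.0]
finger_gap: 0.0003
```

Inlay3 gives way: the tool is 2 mm below the contact height with almost no force. I'll press it slowly towards home at about z=0.1855.

play_rows:
  plan:
    - {"x": 0, "y": 0, "z": -0.002, "rx": 0, "ry": 0, "rz": 0, "claw": 0}
    - {"x": 0, "y": 0, "z": -0.002, "rx": 0, "ry": 0, "rz": 0, "claw": 0}
    - {"x": 0, "y": 0, "z": -0.002, "rx": 0, "ry": 0, "rz": 0, "claw": 0}
    - {"x": 0, "y": 0, "z": -0.002, "rx": 0, "ry": 0, "rz": 0, "claw": 0}

```text
time: 6.28
tool_pos: [0.5079, 0.1165, 0.1887]
tcp_rot: [1.0, -0.001, 0.0, 0.0]
ft_force: [-0.3, -2.6, 2.8]
finger_gap: -0.0002
```

play_rows:
  plan:
    - {"x": 0, "y": 0, "z": -0.002, "rx": 0, "ry": 0, "rz": 0, "claw": 0}
    - {"x": 0, "y": 0, "z": -0.002, "rx": 0, "ry": 0, "rz": 0, "claw": 0}
    - {"x": 0, "y": 0, "z": 0, "rx": 0, "ry": 0, "rz": 0, "claw": 0}

```text
time: 6.53
tool_pos: [0.5078, 0.1168, 0.186]
tcp_rot: [1.0, -0.001, -0.0, -0.0]
ft_force: [0.2, 0.0, -0.1]
finger_gap: 0.0
```

play_rows:
  plan:
    - {"x": 0, "y": 0, "z": -0.002, "rx": 0, "ry": 0, "rz": 0, "claw": 0}
    - {"x": 0, "y": 0, "z": 0, "rx": 0, "ry": 0, "rz": 0, "claw": 0}

```text
time: 6.7
tool_pos: [0.5078, 0.1169, 0.1854]
tcp_rot: [1.0, -0.001, 0.0, -0.0]
ft_force: [-1.2, -0.5, 6.6]
finger_gap: 0.0002
```

Force is rising at the end stop. I'll press slightly more to be sure it is home.

play_rows:
  plan:
    - {"x": 0, "y": 0, "z": -0.002, "rx": 0, "ry": 0, "rz": 0, "claw": 0}
    - {"x": 0, "y": 0, "z": -0.001, "rx": 0, "ry": 0, "rz": 0, "claw": 0}
    - {"x": 0, "y": 0, "z": 0, "rx": 0, "ry": 0, "rz": 0, "claw": 0}

```text
time: 6.95
tool_pos: [0.5077, 0.1169, 0.1852]
tcp_rot: [1.0, -0.001, 0.0, -0.0]
ft_force: [-6.1, -2.4, 22.1]
finger_gap: -0.0
```

play_rows:
  plan:
    - {"x": 0, "y": 0, "z": 0.005, "rx": 0, "ry": 0, "rz": 0, "claw": 0}
    - {"x": 0, "y": 0, "z": 0.03, "rx": 0, "ry": 0, "rz": 0, "claw": 0}
    - {"x": 0, "y": 0, "z": 0.06, "rx": 0, "ry": 0, "rz": 0, "claw": 0}
    - {"x": 0, "y": 0, "z": 0.06, "rx": 0, "ry": 0, "rz": 0, "claw": 0}
    - {"x": 0, "y": 0, "z": 0.06, "rx": 0, "ry": 0, "rz": 0, "claw": 0}
    - {"x": 0, "y": 0, "z": 0.06, "rx": 0, "ry": 0, "rz": 0, "claw": 0}
    - {"x": 0, "y": 0, "z": 0, "rx": 0, "ry": 0, "rz": 0, "claw": 0}
    - {"x": 0, "y": 0, "z": 0, "rx": 0, "ry": 0, "rz": 0, "claw": 0}

```text
time: 7.62
tool_pos: [0.5086, 0.1171, 0.3503]
tcp_rot: [1.0, -0.001, 0.002, -0.001]
ft_force: [-0.9, 0.1, -0.9]
finger_gap: -0.0001
```

```bash
python3 - <<'E'
from cell import robot, cams
from h import *
s=robot.read_state(); print(s["time"],s["tool_pos"],s["ft_force"])
c0=pickle.load(open("scene0.pkl","rb")); P0=cloud(c0)
c=cams.camera("scene"); P=cloud(c)
cv2.imwrite("pics/s2.png",cv2.resize(c["color"][120:320,170:450,::-1],None,fx=2.8,fy=2.8))
cv2.imwrite("pics/d2.png",cams.camera("side")["color"][:,:,::-1])
for (x0,x1,y0,y1) in [(.68,.695,-.05,.08),(.62,.64,-.05,.08),(.56,.57,-.05,.08)]:
    for q in(P0,P):
        X=q.reshape(-1,3); k=(X[:,0]>x0)&(X[:,0]<x1)&(X[:,1]>y0)&(X[:,1]<y1)&(X[:,2]<.12); print(x0,k.sum(),np.median(X[k,2]),X[k,2].max() if k.any() else 0)
for y in(-.081,-.0155,.05,.116):
    X=P.reshape(-1,3); k=(abs(X[:,0]-.506)<.012)&(abs(X[:,1]-y)<.012)&(X[:,2]<.05); print(y,k.sum(),np.median(X[k,2]))
for cc,q in((c0,P0),(c,P)):
    X=q.reshape(-1,3);col=cc["color"].reshape(-1,3).astype(int)
    ok=(X[:,2]>.008)&(X[:,2]<.06)&(col[:,0]>col[:,2]+40)&(X[:,0]>.3)&(X[:,0]<.46)&(abs(X[:,1])<.3)
    print("pestle",ok.sum(),X[ok].mean(0))
for n,(u0,u1,v0,v1) in {"bowl":(395,495,235,315),"molc":(155,225,90,155)}.items():
    print(n,np.abs(c["color"][v0:v1,u0:u1].astype(int)-c0["color"][v0:v1,u0:u1]).mean(), np.median(np.abs(c["range_z"]-c0["range_z"])[v0:v1,u0:u1]))
E
```

```text
7.6167 [0.50855083 0.11705572 0.35030497] [-0.87466044  0.13877426 -0.85734252]
0.68 235 0.023035168584751853 0.02966026396242305
0.68 381 0.0060203098692463985 0.07833189540697871
0.62 281 0.02351598127989707 0.029449520523847195
0.62 242 0.051172668686892964 0.059417614713577205
0.56 132 0.023268026330106717 0.031029545037423167
0.56 110 0.027193854654662952 0.03227455844762184
-0.081 47 0.021575794459583797
-0.0155 58 0.021077154223077876
0.05 54 0.02227508619616958
0.116 60 0.01142122265176626
pestle 502 [0.41251601 0.03805681 0.03536494]
pestle 344 [0.4148925  0.0495279  0.03616696]
bowl 6.640875 0.0022387505
molc 11.847472527472528 0.003287673
```

View pics/s2.png

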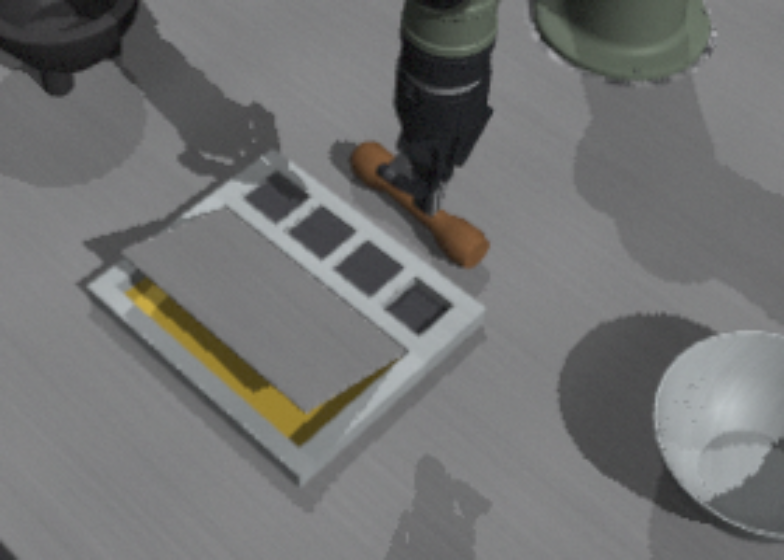

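View pics/d2.png

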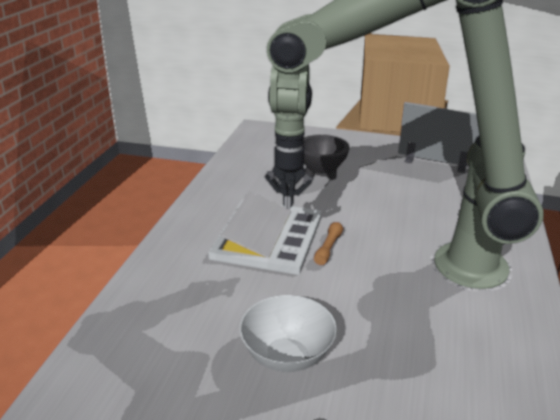

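The lid is ajar with the yellow floor bared around crop (250,380). Inlay3 sits 11.4 mm above the ledge, so it is home. The pestle's ends are still at crop (370,155) and (470,250), and the bowl and molcajete look unmoved. The fingers are well clear, so I'm handing in.

```bash
python3 -c "
from cell import robot
print(robot.close_job())"
```

```text
the job is handed in; nothing more can be done
None
```

The catch was the fourth inlay (inlay3). I pressed it fully home, the lid popped up and stays ajar, and I handed the job in at about 7.7 s of robot time.

- **Feeling:** with the fingers closed, inlays 0, 1 and 2 were rigid, each taking 20–22 N with no travel. Inlay3 gave way with almost no force.
- **Pressing:** inlay3 moved 10 mm to its end stop, where I held about 22 N. I then lifted the fingertips about 165 mm, to roughly 177 mm above the ledge.
- **Last checks:** depth images put inlay3 11.4 mm above the ledge (12 mm expected when home) and the other three at about 22 mm. The lid's far part had risen by up to about 55 mm, with the yellow floor showing. The tool force was about zero.
- **Bystanders:** the bowl, molcajete and pestle looked unmoved in the pictures. The pestle's measured centre shifted by 11 mm. I put that down to the gripper hiding part of it, because both its ends were at the same pixels as before.
- **Refused calls:** my first three move calls were refused because fields were left out. Nothing moved in them.

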